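# Cap a bottle of ginger beer on the bench capper

### The job

Cap the brown bottle: slide it, standing upright, back against the steel saddle under the capper's bell, then pull the lever all the way down until the crown cap is pressed fully home. Ease the sprung lever slowly back up to its rest, never letting it fly up, and leave the capped bottle standing there and the washing-up on the drainer undisturbed.

Things in the scene. Friction and masses are not known exactly. Their poses are not given: they have to be found in the camera images.
- capper: Bench crown capper on a wooden board, 260 x 260 x 18 mm, fixed to the worktop. Origin: on the worktop straight below the bell. x: from the entry side to the saddle (away from the robot, turned up to 0.3 rad); y: to the steel column, 28 mm thick, at y = +88 mm; z up. Board: x -190 to +70, y -130 to +130 mm. A blue head arm, 42 mm wide, underside 201 mm up, spans from column to bell.
- seat (a point): Point on the board's top, 18 mm above the worktop, straight below the bell: the bottle's foot centre belongs here. Behind it (+x) stands a fixed half-round upright steel saddle, inner radius 31 mm, 5 to 50 mm above the board, open to -x, which centres a bottle pushed in along +x.
- bell (a point): Centre of the bell's downward pressing face, 191 mm above the worktop at rest. The steel bell is 47 mm wide with a rim 7 mm deep, mouth about 40 mm. The lever moves it straight down, up to 28 mm.
- pivot (a point): The lever's pivot: 30 mm from the bell's axis towards the column (+y of the capper), 248 mm above the worktop. From here the lever runs over the bell and beyond it to -y; it turns about the capper's x axis, so the grip's arc lies in the capper's upright y-z plane.
- grip (a point): Centre of the lever's black grip: 105 mm long along the lever, 32 mm wide, 24 mm thick, 165 mm from the pivot. At rest the lever slopes 25 degrees up towards the grip (centre 318 mm above the worktop, 120 mm to -y of the bell). Its upper side faces up all through the stroke, so it can be pressed down from above.
- lever (a joint): Lever angle, rad: 0 at the upper rest, more as the grip goes down, stop at 0.99. The bell meets the cap at about 0.68; the cap is home at about 0.82 (grip centre about 186 mm up). A spring lifts it: at the grip about 2 N at rest, 7 N at the bottom; pressing the cap adds 8 N. Let go, it flies up at over 2 rad/s; eased is no faster than 1.2 rad/s.
- bottle_mid (a point): Centre of the brown glass bottle, 75 mm above its foot. Body 60 mm across up to 85 mm, then a shoulder to a 27 mm neck; 146 mm to the lip; about 0.42 kg. It stands loose on the board on the capper's entry side. Pushed higher than about 40 mm above its foot it may tip.
- cap (a joint): The brass-coloured crown cap on the bottle's mouth, 31 mm wide, 6 mm high: 0 when loose (its top 153 mm above the bottle's foot), 0.004 m when pressed fully home (149 mm). It takes about 45 N straight down, given by the bell. It does not fall off.
- cap_top (a point): Centre of the top of the crown cap; on the bottle's axis.
- jug: Upturned yellow plastic jug, 108 mm across, 165 mm high with a side handle, on the cream drainer to the robot's left. Origin: centre of its underside. Not to be moved.
- tumbler: Glass pint tumbler, 88 mm across, 150 mm high, standing on the drainer. Origin: centre of its underside. Not to be moved.
- eggcup: Steel egg cup, 50 mm across, 65 mm high, standing on the drainer. Origin: centre of its underside. Not to be moved.
- plate: White side plate, 180 mm across, lying on the drainer. Origin: centre of its underside. Not to be moved.
Not all that is in view belongs to the job. Of the things like the part that bears bottle_mid, leave any that is blue; of the rest the smaller one is meant.

How it is judged:
By the outcome, as a careful person would: the job done as asked, in the order asked, and still so for the second after the job is handed in, with the robot touching nothing.
It also fails if it takes over 69 s, if anything falls off the work surface, if the arm or the gripper's body presses on something with over 40 N, if the wrist force passes 120 N, or if a joint passes its speed limit or range.

### The arm

A 6-joint arm with a two-finger parallel gripper is mounted at the origin on the work surface. World frame = base frame: x ahead of the robot, y to its left, z up, the work surface at z = 0. Lengths are in mm, angles in degrees, forces in N, time in s.
With the tool pointing down it reaches from about 350 to 850 mm from the base axis. Payload 8.1 kg.
Tool frame: the origin (TCP) lies on the centre line of the jaws, within the pads' length; the fingertips stand r.tip_extent ahead of it and the grasp point (between the pads) lies 8 mm behind it (r.tip_extent is the distance from the TCP to the fingertips, in mm); z points along the fingers, y is the direction in which the jaws open and shut (so a half turn about z gives the same grasp; the last joint's range is limited). The gripper opens to 85 mm and grips with 20 to 120 N. Pads are 22 mm wide; open, the fingers measure 114 mm over their backs; the gripper's body (76 mm by 85 mm) begins 54 mm behind the grasp point. The pads swing forward as they close: fully open they stand 13 mm farther back than shut.
Start: joints at [-70.268, 7.471, 85.268, -0, 87.261, -4.893], TCP at [250.033, -545.425, 242.292] pointing down, gripper open.
Joint ranges: [-169.43, 169.43], [-51.17, 129.36], [1.28, 143.12], [-76.62, 256.62], [0, 156.53], [-152.29, 152.29]. Speed limits (degrees/s): [136.94, 136.94, 159.86, 180, 180, 180].

### API

Orientations are given as [roll, pitch, yaw] about the fixed x, y, z axes, in that order (R = Rz(yaw) Ry(pitch) Rx(roll)).
In Python, from bench import sense, optics, hand_in, spotter, r gives the robot as it stands.
- The arm moves only by the tool apply_moves, never from a script. Its argument "series" is a list of rows, each a list of 3 entries, a list of its own where there are three numbers: the opening, from 0 (shut) to 1 (fully open), then the shift along the world's x, y, z in m, then the turn about the world's z in rad. In form: [[grip, [x, y, z], turn], ...]. A call has 1 to 5 rows; each row is the pose to reach, as a shift and turn from the pose measured when the call began; what a row does not reach only later rows make up. A row lasts 1/8 s, in which the tool goes at most 62.5 mm and 10.7 degrees, less where a joint would pass 70% of its speed; a pose out of reach is approached as far as the arm can. A call with a gripper value outside its range is refused whole. The fingers move at their own pace and stop on an object; "grip_force" is the grip in N (left out, the last holds). Time passes only in rows, so rows that repeat a pose let the fingers close. It gives the time, the measured TCP pose, the force and the opening at its end, in the units of the state.
- sense(): the state, without advancing time (a new reading comes with each control period).
- optics.snapshot(name): name is "scene" or "top" or "wrist"; returns a dict with "color" (420x560x3 uint8, blue, green, red), "intrinsics" (3x3 intrinsics, pixels), "rvec" (rotation vector, rad) and "tvec" (3), from world to camera coordinates, as OpenCV has them. Camera axes: x right, y down, z forward; pixel columns grow to the right and rows downward; lengths in mm; the calibration is good to about 2 mm. A picture is of the moment at which its call begins. There is no depth.
- hand_in(): hands the job in, once; it reports no verdict.
Trained networks look in a picture, given as the dict that the camera call returned (one of the last four; its "shot" number tells which), for a name from the list of things; names that differ only in an ending like _2 or _b are one class to them, and where a whole thing is asked for, a point or a joint stands for the part that bears it (a point fixed in the world has none). Each returns a list of dicts, best first, with "p" (0 to 1); they miss things now and then, are a little off and sometimes report something else, mostly with a low value. They report only what shows in the picture. A call takes as long as a camera call. They do not tell look-alikes from the thing itself.
- spotter.search_frame(picture, query): "xyz" ([x, y, z] in mm, in the coordinates of the camera as it stood for that picture, good to about 4 mm: the middle of the surface that is visible of it).
- spotter.masks_of(picture, query): "mask" (420x560 bool, what is visible of it).
The state is a dict: "time": time; "joint_pos": joint angles; "qd": joint speeds; "joint_efforts": joint torques, N m; "tool_pos": TCP position; "tcp_rot": TCP orientation; "ft_force": force on the tool from outside, world axes, zero at the start; "wrist_torque": the same for the moment, N m; "finger_gap": finger opening in mm.
Only numpy, scipy, OpenCV 4.12 (cv2) and the standard library are available. Lean on these libraries where they do the work, as an engineer would, in place of code of your own. Each camera call takes 0.05 s, during which the arm holds its last target.

## Working session

There is one attempt and no reset: what is moved stays moved. The work goes in short steps, Python scripts to look and compute and a tool call to move; the robot and the scene stay as the last step left them, time stands still between calls to the robot, and variables do not carry over. Pictures are saved under pics/ and viewed, and the job is handed in when it is done.

Besides the shell and the picture viewer there is one more tool, called after ">>>" by a JSON object that holds its "op" and its "data", one argument or row to a line. apply_moves: Moves the arm, as the interface text tells. Its arguments: {"type":"object","properties":{"series":{"type":"array"},"grip_force":{"type":"number"}},"required":["series"]}

```bash
mkdir -p pics; ls; python3 - <<'E'
from bench import sense, optics, r
import cv2
for n in ("scene","top","wrist"):
    s=optics.snapshot(n); cv2.imwrite(f"pics/{n}0.png",s["color"]); print(n,s["shot"],s["rvec"],s["tvec"])
print(sense()); print(r.tip_extent)
E
```

```text
pics
scene 1 [ 2.20209544  1.11627646 -0.417663  ] [-403.19900271  -85.38324454 1522.68801336]
top 2 [ 2.13123789 -2.15062811  0.15726241] [ 169.63349024  510.69221612 1811.72410359]
wrist 3 [-2.40867571  1.54547701  0.2520041 ] [-599.6747834   -42.09332394  380.03204546]
{'time': 0.15, 'joint_pos': array([-7.02685864e+01,  7.50783436e+00,  8.53163367e+01,  8.22694959e-04,
        8.72638508e+01, -4.89307072e+00]), 'qd': array([ 0.02552417, -0.0715352 , -0.16903463,  0.05353058, -0.10818272,
       -0.05778707]), 'joint_efforts': array([-3.21330708e-04, -5.70063722e+01, -5.01158702e+01, -3.45701583e-04,
        9.50995542e-03,  1.06834554e-05]), 'tool_pos': array([ 249.87970263, -545.01445542,  241.44430078]), 'tcp_rot': array([-1.79912369e+02, -8.32664769e-03,  2.46244381e+01]), 'ft_force': array([-0.90930786,  0.35827163,  0.18127984]), 'wrist_torque': array([ 0.02701875, -0.00648998, -0.0192601 ]), 'finger_gap': 85.26090246556964}
11.0
```

View pics/scene0.png

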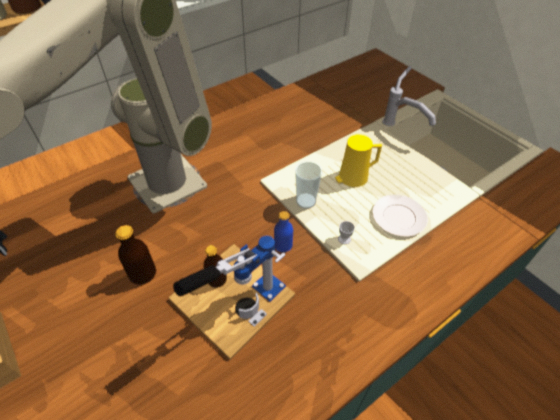

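View pics/top0.png

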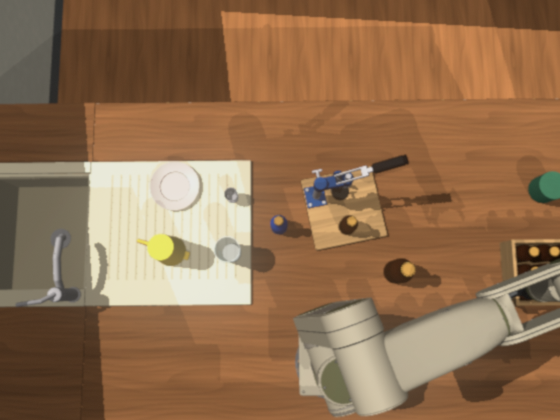

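View pics/wrist0.png

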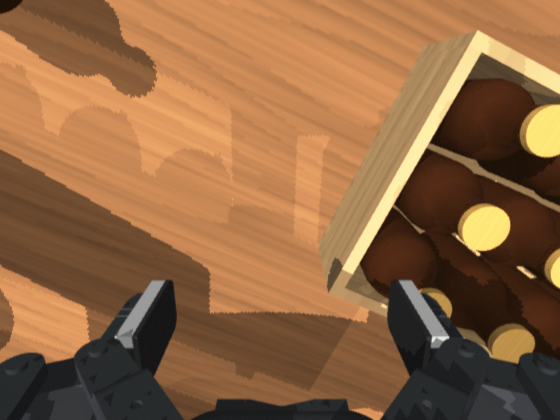

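Top view: the candidates are the brown bottle on the board (350,225), the large brown bottle (403,270), the blue bottle (279,224), the crate bottles (545,255) and a green item (548,187). My choice is the smaller brown bottle standing on the board's entry side. I'll check it in close crops.

```bash
cat > h.py <<'E'
import numpy as np, cv2
def P(s,X):
    return cv2.projectPoints(np.array(X,float).reshape(-1,3),np.array(s["rvec"],float),np.array(s["tvec"],float),np.array(s["intrinsics"],float),None)[0].reshape(-1,2)
def ray(s,uv):
    R=cv2.Rodrigues(np.array(s["rvec"],float))[0];t=np.array(s["tvec"],float).ravel();K=np.array(s["intrinsics"],float)
    d=R.T@np.linalg.inv(K)@np.array([uv[0],uv[1],1.]);return -R.T@t,d
def atz(s,uv,z):
    c,d=ray(s,uv);return c+d*(z-c[2])/d[2]
def w(s,x):
    R=cv2.Rodrigues(np.array(s["rvec"],float))[0];return R.T@(np.array(x,float)-np.array(s["tvec"],float).ravel())
def tri(rays):
    A=np.zeros((3,3));b=np.zeros(3)
    for c,d in rays:
        d=d/np.linalg.norm(d);M=np.eye(3)-np.outer(d,d);A+=M;b+=M@c
    return np.linalg.solve(A,b)
E
python3 - <<'E'
from bench import *
from h import *
import pickle
S={n:optics.snapshot(n) for n in("scene","top")}
pickle.dump(S,open("s.pkl","wb"))
for n,s in S.items():
    for q in ("bottle_mid","cap","grip","capper","lever","eggcup","tumbler","jug"):
        for o in spotter.search_frame(s,q)[:5]: print(n,q,round(o["p"],2),np.round(w(s,o["xyz"])), np.round(P(s,w(s,o["xyz"])))[0])
im=S["top"]["color"][150:260,260:420];cv2.imwrite("pics/tc.png",cv2.resize(im,None,fx=5,fy=5,interpolation=cv2.INTER_CUBIC))
im=S["scene"]["color"][220:360,110:310];cv2.imwrite("pics/sc.png",cv2.resize(im,None,fx=4,fy=4,interpolation=cv2.INTER_CUBIC))
E
```

```text
scene bottle_mid 0.97 [ 333. -235.  124.] [135. 255.]
scene bottle_mid 0.85 [490. 161.  88.] [282. 232.]
scene bottle_mid 0.69 [602. -76.  14.] [238. 314.]
scene bottle_mid 0.58 [481. -73. 123.] [212. 263.]
scene bottle_mid 0.34 [420. 537. 116.] [358. 163.]
scene cap 0.66 [482. 176. 151.] [284. 215.]
scene cap 0.51 [ 315. -237.  211.] [123. 232.]
scene grip 0.68 [ 623. -137.  315.] [210. 273.]
scene capper 0.85 [603. -70.  13.] [240. 313.]
scene lever 0.66 [ 622. -143.  314.] [207. 274.]
scene eggcup 0.67 [583. 342.  59.] [346. 230.]
scene tumbler 0.91 [399. 335. 115.] [308. 184.]
scene jug 0.82 [418. 533. 113.] [356. 163.]
top bottle_mid 0.98 [ 309. -216.  139.] [397. 270.]
top bottle_mid 0.85 [466. -58. 116.] [347. 224.]
top bottle_mid 0.69 [468. 173. 102.] [279. 225.]
top cap 0.61 [ 313. -234.  212.] [408. 268.]
top cap 0.4 [474. -62. 168.] [350. 220.]
top grip 0.9 [ 616. -134.  312.] [378. 167.]
top capper 0.69 [559. -58.  19.] [343. 202.]
top lever 0.9 [ 613. -129.  312.] [377. 168.]
top eggcup 0.74 [585. 342.  48.] [231. 195.]
top tumbler 0.59 [395. 354.  68.] [226. 247.]
top jug 0.6 [388. 542. 177.] [165. 247.]
```

View pics/tc.png

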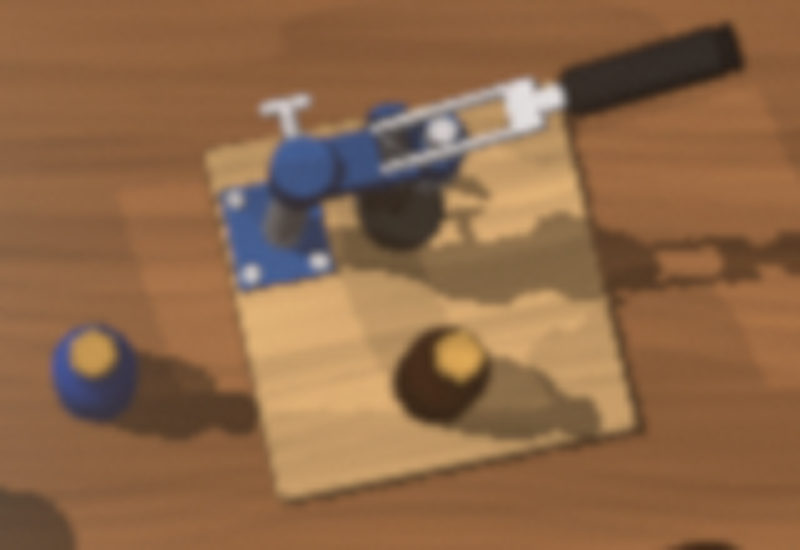

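View pics/sc.png

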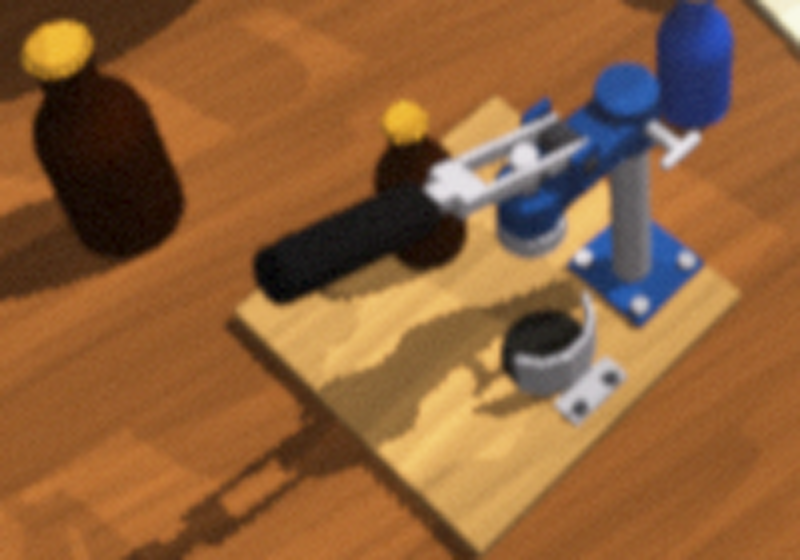

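The close crops confirm it: the small brown bottle stands on the board, with its cap at top pixel (351.6,221) and scene pixel (211,249). The large brown one is off the board. Next I'll fit the capper from the board corners.

```bash
cat > fit.py <<'E'
from h import *
import pickle
from scipy.optimize import least_squares
S=pickle.load(open("s.pkl","rb"))
T=lambda x,y:(260+(x-2)/5,150+(y-2)/5)
C=lambda x,y:(110+(x-1.5)/4,220+(y-1.5)/4)
# local: (-190,+130) near robot left etc
obs=[("top",(70,130,18),T(206,153)),("top",(-190,130,18),T(285,501)),("top",(-190,-130,18),T(640,429)),
("scene",(-190,-130,18),C(235,315)),("scene",(70,-130,18),C(477,552)),("scene",(70,130,18),C(742,293)),("scene",(-190,130,18),C(497,97))]
def f(p):
    c,s=np.cos(p[2]),np.sin(p[2]);o=[]
    for n,l,uv in obs:
        X=[p[0]+c*l[0]-s*l[1],p[1]+s*l[0]+c*l[1],l[2]];o+=list(P(S[n],X)[0]-uv)
    return np.array(o)
r_=least_squares(f,[570,-50,.2],x_scale=[100,100,.3]);p=r_.x
print(p,np.round(r_.fun.reshape(-1,2),1))
for l in obs: print(l[0],l[1],np.round(atz(S[l[0]],l[2],18)))
c,s=np.cos(p[2]),np.sin(p[2])
g=lambda x,y:np.round([p[0]+c*x-s*y,p[1]+s*x+c*y],1)
print("grip",g(0,-120),"pivot",g(0,30),"col",g(0,88))
a=atz(S["top"],T(458,355),171);b=atz(S["scene"],C(405,117),171)
print("cap",a,b,tri([ray(S["top"],T(458,355)),ray(S["scene"],C(405,117))]))
R=np.array([[c,s],[-s,c]])
m=(a[:2]+b[:2])/2;print("local bottle",R@(m-p[:2]))
E
python3 fit.py
python3 - <<'E'
import sys;sys.path.insert(0,'.')
from h import *;import pickle
S=pickle.load(open("s.pkl","rb"))
E
```

```text
[ 6.01658081e+02 -4.80039790e+01  1.95865190e-01] [[-0.4 -1. ]
 [-0.9 -0.4]
 [-0.4 -0.8]
 [-1.3 -1. ]
 [ 0.4  0.8]
 [-0.3 -0.4]
 [-1.  -0.7]]
top (70, 130, 18) [641.  92.  18.]
top (-190, 130, 18) [389.  40.  18.]
top (-190, -130, 18) [ 438. -214.   18.]
scene (-190, -130, 18) [ 446. -211.   18.]
scene (70, -130, 18) [ 693. -162.   18.]
scene (70, 130, 18) [646.  93.  18.]
scene (-190, 130, 18) [394.  44.  18.]
grip [ 625.  -165.7] pivot [595.8 -18.6] col [584.5  38.3]
cap [470.63587475 -65.86312934 171.        ] [471.95708109 -65.07517656 171.        ] [471.0347695  -65.40265764 170.08760261]
local bottle [-131.26803346    8.23912272]
```

The capper fit gives a seat at about (602,-48) with yaw 0.196 rad, and the bottle is at (471,-65.5). In capper coordinates that is x = -131, y = +8.

Plan:
1. Grip the neck and slide the bottle along the board to capper (-72, 0).
2. Release it and push it low with the back of an open finger into the saddle.
3. Press the lever.

I'll move above the bottle first.

>>> {"op": "apply_moves", "data": {
  "series": [
    [1,[0.015,0.045,0.025],-0.03],
    [1,[0.035,0.095,0.05],-0.06],
    [1,[0.06,0.145,0.06],-0.1],
    [1,[0.085,0.195,0.06],-0.14],
    [1,[0.11,0.245,0.06],-0.18]
  ]
}}

```text
time: 1.68
tool_pos: [360.6, -298.9, 302.8]
tcp_rot: [179.9, -0.0, 14.2]
ft_force: [1.3, -0.0, -0.3]
finger_gap: 85.3
```

>>> {"op": "apply_moves", "data": {
  "series": [
    [1,[0.025,0.05,0],-0.02],
    [1,[0.05,0.1,0],-0.04],
    [1,[0.075,0.15,0],-0.06],
    [1,[0.1,0.2,0],-0.06],
    [1,[0.11,0.23,0],-0.06]
  ]
}}

```text
time: 2.3
tool_pos: [471.4, -66.5, 302.9]
tcp_rot: [180.0, -0.1, 10.9]
ft_force: [-0.7, 0.2, -0.2]
finger_gap: 85.3
```

```bash
python3 - <<'E'
from bench import *
from h import *
s=optics.snapshot("wrist")
im=s["color"].copy()
for X in ([471,-65.4,171],[602,-48,191],[602,-48,18],[625,-165.7,318],[471,-65.4,18]):
    print(X,P(s,X)); cv2.drawMarker(im,tuple(int(v) for v in P(s,X)[0]),(0,255,0))
cv2.imwrite("pics/w1.png",im)
E
```

```text
[471, -65.4, 171] [[278.65296855 199.53584596]]
[602, -48, 191] [[291.09617822  -8.54867638]]
[602, -48, 18] [[286.7932905   32.49249153]]
[625, -165.7, 318] [[ 775.73578349 -131.20995196]]
[471, -65.4, 18] [[279.52011456 160.38784057]]
```

View pics/w1.png

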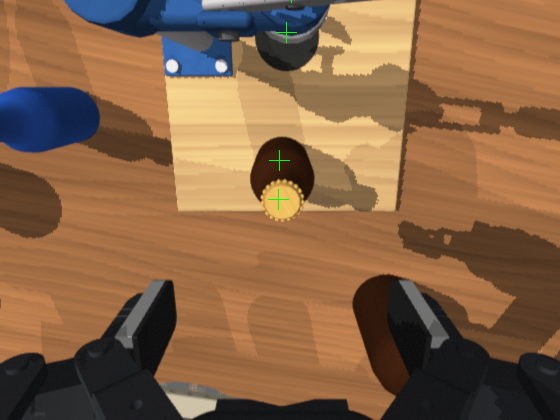

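The wrist view shows the brass cap at (282,201), against a predicted (279,200). That is about 1 mm off, so the estimate is good. Descending to the neck.

>>> {"op": "apply_moves", "data": {
  "series": [
    [1,[0,0,-0.05],0.006],
    [1,[0,0,-0.1],0.006],
    [1,[0,0,-0.14],0.006],
    [1,[0,0,-0.16],0.006],
    [1,[0,0,-0.17],0.006]
  ]
}}

```text
time: 2.98
tool_pos: [471.1, -64.1, 131.5]
tcp_rot: [-179.9, -0.0, 11.3]
ft_force: [0.0, 0.5, 0.1]
finger_gap: 85.4
```

>>> {"op": "apply_moves", "data": {
  "series": [
    [0.25,[0,0,0],0],
    [0.25,[0,0,0],0],
    [0.25,[0,0,0],0],
    [0.25,[0,0,0],0],
    [0.25,[0,0,0],0]
  ],
  "grip_force": 20
}}

```text
time: 3.6
tool_pos: [473.1, -65.5, 134.4]
tcp_rot: [179.9, -0.3, 11.3]
ft_force: [0.1, -4.2, 8.2]
finger_gap: 27.4
```

```bash
cat > look.py <<'E'
import sys
from bench import *
from h import *
tag=sys.argv[1]; ims=[]
for n,b in (("scene",(220,360,110,310)),("top",(150,260,260,420))):
    if n in sys.argv[2:] or len(sys.argv)==2:
        s=optics.snapshot(n);ims.append(cv2.resize(s["color"][b[0]:b[1],b[2]:b[3]],(400,280),interpolation=cv2.INTER_CUBIC))
if "wrist" in sys.argv[2:] or len(sys.argv)==2: ims.append(cv2.resize(optics.snapshot("wrist")["color"],(400,300)))
while len(ims)<2: break
if len(ims)==3: out=np.vstack([np.hstack(ims[:2]),np.hstack([ims[2],np.zeros_like(ims[2])])])
else: out=np.vstack(ims)
cv2.imwrite(f"pics/{tag}.png",out)
st=sense();print(st["time"],np.round(st["tool_pos"],1),np.round(st["tcp_rot"],1),np.round(st["ft_force"],1),st["finger_gap"])
E
python3 look.py a1
```

```text
3.75 [473.1 -65.4 134.4] [179.9  -0.3  11.3] [-0.6 -4.5  7.9] 27.372457142784487
```

View pics/a1.png

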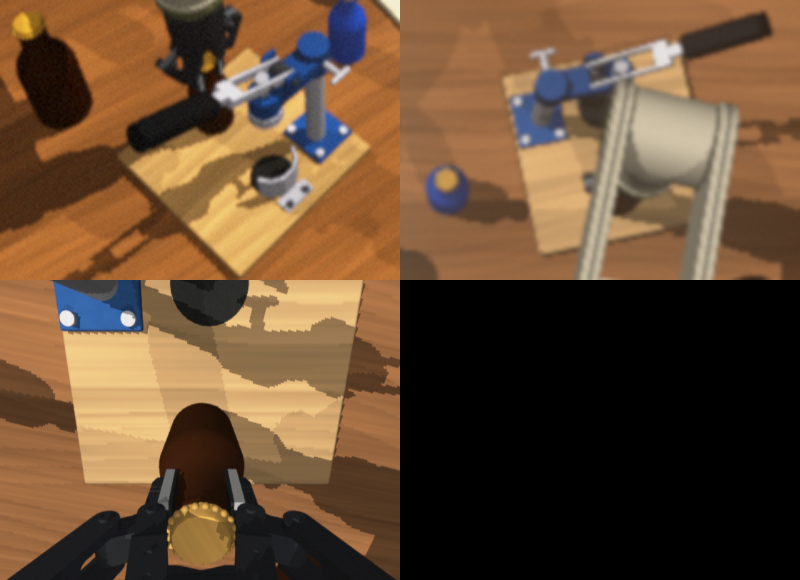

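The neck is gripped (gap 27.4 mm) and the bottle stands upright, with the cap clear of the pads. Now sliding it along +x.

>>> {"op": "apply_moves", "data": {
  "series": [
    [0.25,[0.005,0,0],0],
    [0.25,[0.015,0,0],0],
    [0.25,[0.027,0.001,0],0],
    [0.25,[0.039,0.001,0],0],
    [0.25,[0.044,0.001,0],0]
  ]
}}

```text
time: 4.38
tool_pos: [518.8, -62.7, 136.5]
tcp_rot: [-180.0, -0.4, 11.3]
ft_force: [-5.5, 8.5, 16.8]
finger_gap: 27.2
```

```bash
python3 look.py a2
```

```text
4.525 [518.8 -62.6 136.5] [-180.    -0.4   11.3] [-5.3  7.4 16.3] 26.88131112909516
```

View pics/a2.png

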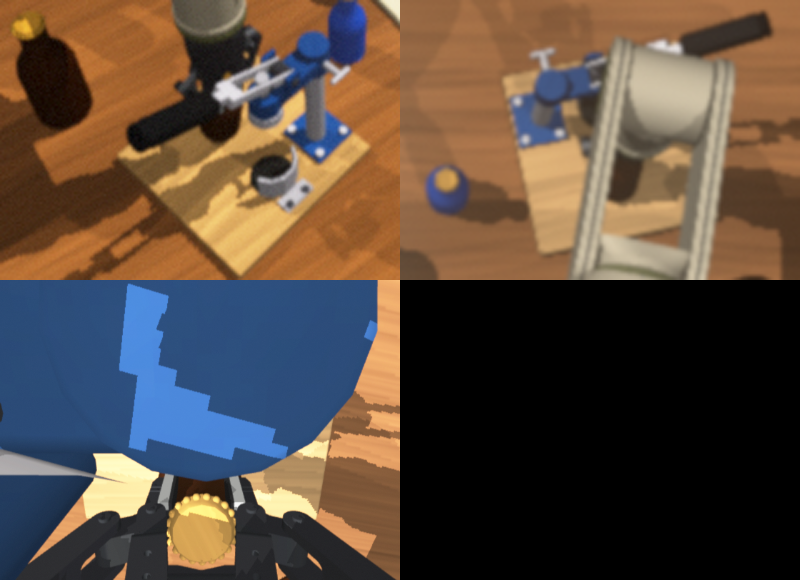

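>>> {"op": "apply_moves", "data": {
  "series": [
    [0.6,[0,0,0],0],
    [1,[0,0,0],0],
    [1,[0,0,0],0],
    [1,[0,0,0],0],
    [1,[0,0,0],0]
  ]
}}

```text
time: 5.15
tool_pos: [518.7, -62.7, 136.4]
tcp_rot: [-180.0, -0.4, 11.3]
ft_force: [0.4, -0.5, 0.4]
finger_gap: 85.9
```

>>> {"op": "apply_moves", "data": {
  "series": [
    [1,[-0.025,-0.005,0],0],
    [1,[-0.065,-0.013,0],0],
    [1,[-0.11,-0.022,0],0],
    [1,[-0.145,-0.029,0],0],
    [1,[-0.145,-0.029,0],0]
  ]
}}

```text
time: 5.78
tool_pos: [372.1, -92.0, 136.1]
tcp_rot: [-180.0, -0.4, 11.2]
ft_force: [1.2, 0.6, -0.7]
finger_gap: 85.2
```

```bash
python3 look.py a3; python3 - <<'E'
from bench import *
from h import *
s=optics.snapshot("wrist");print(ray(s,(0,0))[0])
E
```

```text
5.925 [374.5 -91.8 136.8] [-180.    -0.5   11.3] [-0.3 -0.6 -0.3] 85.32457800895668
[451.88164156 -77.26738176 269.07567846]
```

View pics/a3.png

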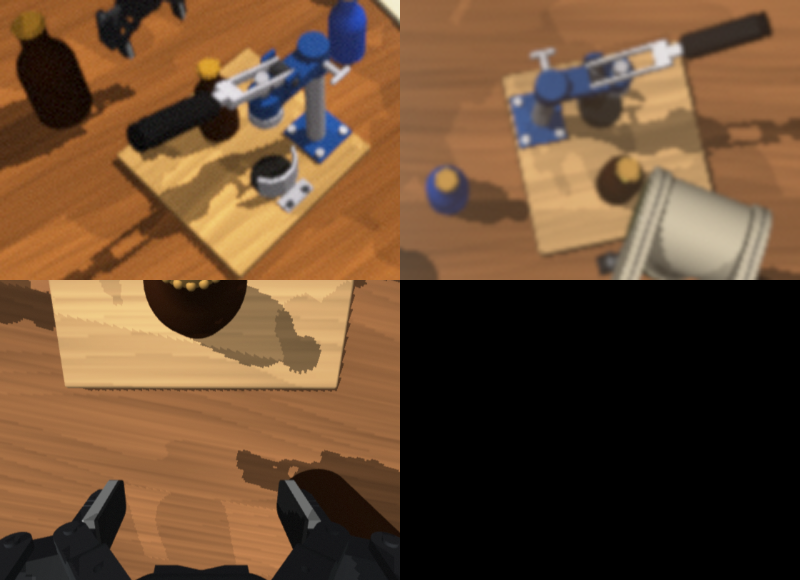

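```bash
cat > cap.py <<'E'
from bench import *
from h import *
rs=[]
p=[601.66,-48.,.1959];c,sn=np.cos(p[2]),np.sin(p[2])
for n in("top","scene"):
    s=optics.snapshot(n);hsv=cv2.cvtColor(s["color"],cv2.COLOR_BGR2HSV)
    m=cv2.inRange(hsv,(12,110,110),(35,255,255))
    k,l,st,ce=cv2.connectedComponentsWithStats(m)
    # candidate near expected line
    best=None
    for i in range(1,k):
        if 8<st[i,4]<300:
            X=atz(s,ce[i],169)
            lx=c*(X[0]-p[0])+sn*(X[1]-p[1]);ly=-sn*(X[0]-p[0])+c*(X[1]-p[1])
            if abs(ly)<35 and -150<lx<30: print(n,ce[i].round(1),st[i,4],X.round(1),"local",round(lx,1),round(ly,1))
E
python3 cap.py; python3 - <<'E'
from bench import *
import cv2,numpy as np
s=optics.snapshot("top")["color"][195:235,320:380];t=optics.snapshot("scene")["color"][235:305,180:250]
cv2.imwrite("pics/c1.png",np.hstack([cv2.resize(s,(400,400)),cv2.resize(t,(400,400))]))
E
```

```text
scene [232.3 262.1] 16 [540.5 -40.5 169. ] local -58.5 19.3
```

View pics/c1.png

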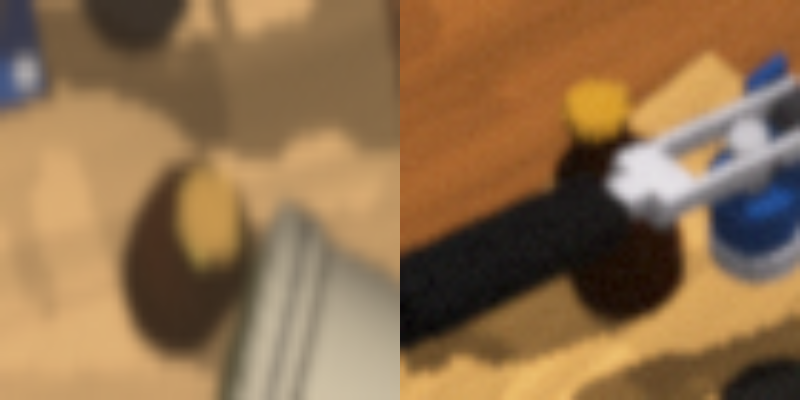

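```bash
python3 - <<'E'
from h import *
import pickle
S=pickle.load(open("s.pkl","rb"))
p=[601.66,-48.,.1959];c,sn=np.cos(p[2]),np.sin(p[2])
for n,uv in(("top",(351.,216.)),("scene",(214.2,253.2))):
    X=atz(S[n],uv,171);d=X[:2]-p[:2];print(n,X.round(1),(c*d[0]+sn*d[1]).round(1),(-sn*d[0]+c*d[1]).round(1))
E
```

```text
top [485.9 -65.6 171. ] -117.0 5.2
scene [489.4 -65.  171. ] -113.4 5.1
```

The bottle slipped in the light grip and moved only about 16 mm. It is now at capper (-115, 5) and still upright. I'll do the rest with the low push using the back of an open finger. First I'll turn the wrist about 87° and go down behind the bottle.

>>> {"op": "apply_moves", "data": {
  "series": [
    [1,[0.003,0,0],0.17],
    [1,[0.006,0.002,0],0.35],
    [1,[0.008,0.003,0],0.53],
    [1,[0.01,0.004,0],0.71],
    [1,[0.01,0.005,0],0.88]
  ]
}}

```text
time: 6.8
tool_pos: [384.4, -86.3, 136.2]
tcp_rot: [-179.9, -0.4, 62.1]
ft_force: [-0.3, 0.8, -0.7]
finger_gap: 85.4
```

>>> {"op": "apply_moves", "data": {
  "series": [
    [1,[0,0,0],0.17],
    [1,[0,0,0],0.34],
    [1,[0,0,-0.02],0.5],
    [1,[0,0,-0.05],0.64],
    [1,[0,0,-0.07],0.65]
  ]
}}

```text
time: 7.42
tool_pos: [384.0, -86.0, 64.8]
tcp_rot: [-179.8, -0.4, 99.5]
ft_force: [-0.5, 0.3, -0.1]
finger_gap: 85.6
```

```bash
python3 look.py a4
```

```text
7.575 [383.5 -85.8  65.2] [-179.8   -0.5   99.4] [ 0.3 -0.2 -0.2] 85.49772664325087
```

View pics/a4.png

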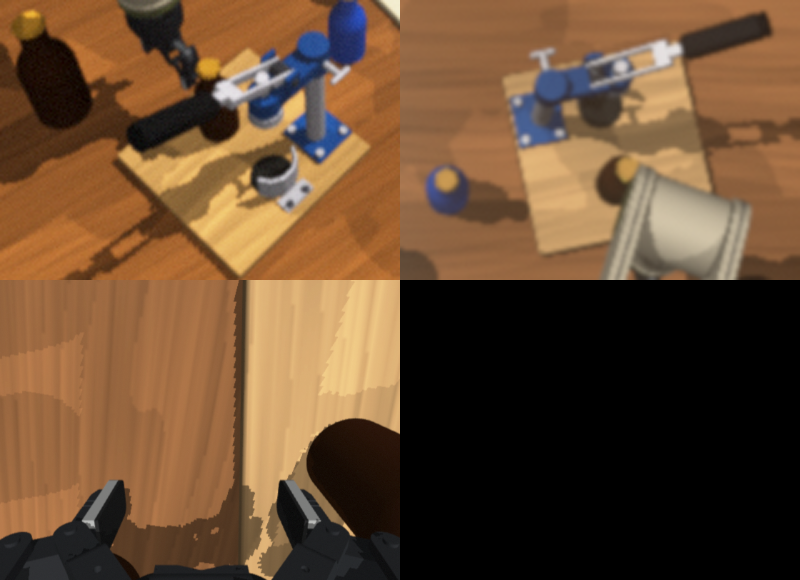

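```bash
python3 - <<'E'
from bench import *
import cv2
s=optics.snapshot("scene")["color"][215:305,160:240]
cv2.imwrite("pics/z1.png",cv2.resize(s,None,fx=6.5,fy=6.5,interpolation=cv2.INTER_CUBIC))
cv2.imwrite("pics/z2.png",optics.snapshot("wrist")["color"])
E
```

```text
(no output)
```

View pics/z1.png

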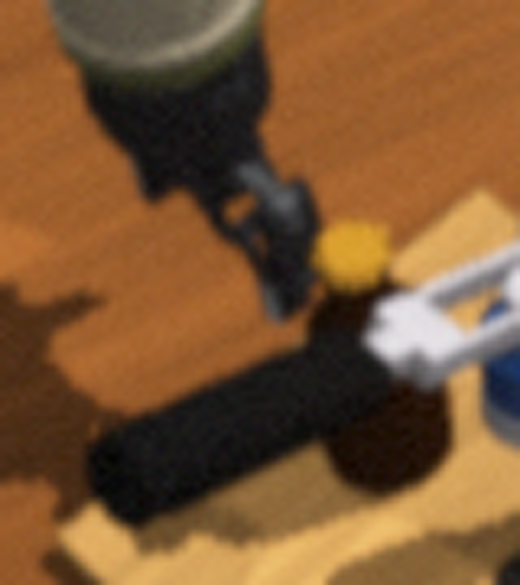

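View pics/z2.png

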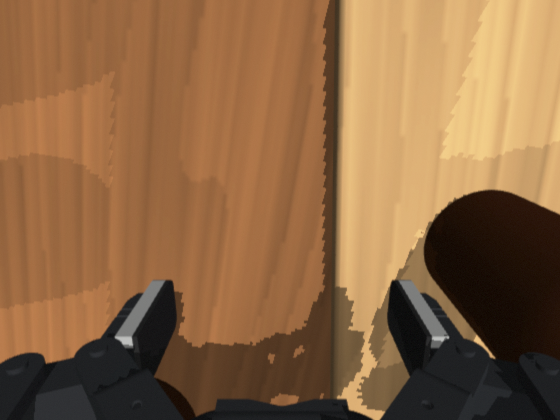

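```bash
python3 - <<'E'
from bench import *
from h import *
from scipy.spatial.transform import Rotation as Ro
s=optics.snapshot("wrist");st=sense();im=cv2.resize(s["color"],None,fx=2,fy=2)
R=Ro.from_euler("xyz",st["tcp_rot"],degrees=True).as_matrix();t=np.array(st["tool_pos"])
for y,col in((42.5,(0,255,0)),(50,(0,255,255)),(57,(0,0,255)),(70,(255,0,255))):
  for z in(11,-2,-20,-40,-60):
    u=P(s,R@np.array([11,y,z])+t)[0]*2
    cv2.circle(im,(int(u[0]),int(u[1])),3,col,-1); cv2.putText(im,str(z),(int(u[0])+4,int(u[1])),0,.35,col)
cv2.imwrite("pics/z3.png",im[450:840,560:1120] if True else im)
E
```

```text
(no output)
```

View pics/z3.png

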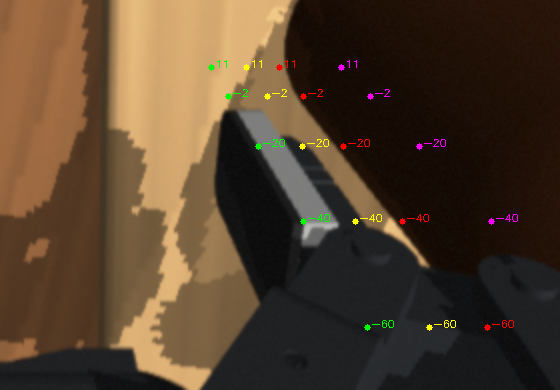

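Overlaying the tool geometry shows the finger's knuckle bulges outward above the tip, so the tips must run just above the board to keep contact low. I'll back off slightly, lower, then test with a short slow push while watching for tipping.

>>> {"op": "apply_moves", "data": {
  "series": [
    [1,[-0.008,-0.001,-0.005],-0.01],
    [1,[-0.008,-0.001,-0.02],-0.01],
    [1,[-0.008,-0.001,-0.033],-0.01],
    [1,[-0.008,-0.001,-0.04],-0.01],
    [1,[-0.008,-0.001,-0.04],-0.01]
  ]
}}

```text
time: 8.35
tool_pos: [376.5, -87.3, 26.3]
tcp_rot: [-179.9, -0.4, 98.8]
ft_force: [0.6, -0.2, 0.6]
finger_gap: 85.5
```

>>> {"op": "apply_moves", "data": {
  "series": [
    [1,[0.003,0.0005,0],0],
    [1,[0.006,0.001,0],0],
    [1,[0.01,0.0015,0],0],
    [1,[0.014,0.002,0],0],
    [1,[0.018,0.0025,0],0]
  ]
}}

```text
time: 8.98
tool_pos: [394.8, -84.8, 26.4]
tcp_rot: [-179.9, -0.4, 98.8]
ft_force: [-4.7, 0.5, 4.2]
finger_gap: 85.8
```

```bash
cat > z.py <<'E'
import sys
from bench import *
import cv2,numpy as np
a=optics.snapshot("scene")["color"][215:345,150:300]
b=optics.snapshot("top")["color"][165:255,300:390]
cv2.imwrite(f"pics/{sys.argv[1]}.png",np.hstack([cv2.resize(a,None,fx=3,fy=3,interpolation=cv2.INTER_CUBIC),cv2.resize(b,(350,390)) if False else cv2.resize(b[:,:],(350,390),interpolation=cv2.INTER_CUBIC)]))
st=sense();print(round(st["time"],2),np.round(st["tool_pos"],1),np.round(st["tcp_rot"],1),np.round(st["ft_force"],1),st["finger_gap"])
E
python3 z.py b1
```

```text
9.07 [395.2 -84.8  26.5] [-179.9   -0.4   98.8] [ 0.   0.5 -1.5] 85.64236131162947
```

View pics/b1.png

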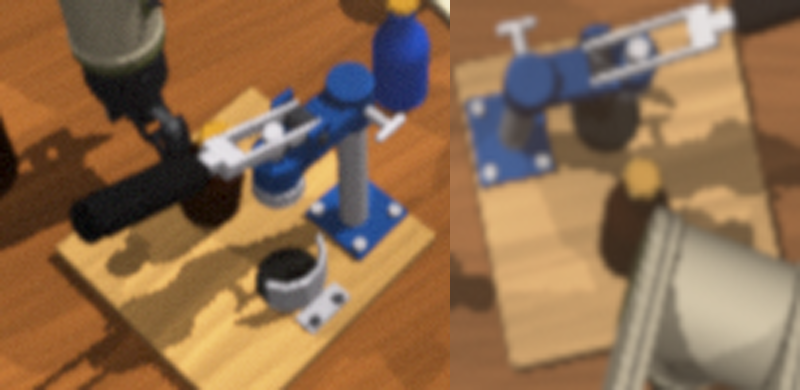

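The pictures show the foot unmoved at scene (220,290) while the cap moved forward to (223,259), so the bottle is tipping. I'm easing it back.

>>> {"op": "apply_moves", "data": {
  "series": [
    [1,[-0.004,-0.0005,0],0],
    [1,[-0.009,-0.0015,0],0],
    [1,[-0.014,-0.002,0],0],
    [1,[-0.018,-0.0025,0],0],
    [1,[-0.022,-0.003,0],0]
  ]
}}

```text
time: 9.7
tool_pos: [373.1, -87.9, 26.7]
tcp_rot: [-180.0, -0.4, 98.8]
ft_force: [0.2, -0.2, -0.4]
finger_gap: 85.4
```

```bash
python3 z.py b2
```

```text
9.8 [373.  -87.9  26.5] [-179.9   -0.4   98.8] [-0.9 -0.2 -0.1] 85.25763593138412
```

View pics/b2.png

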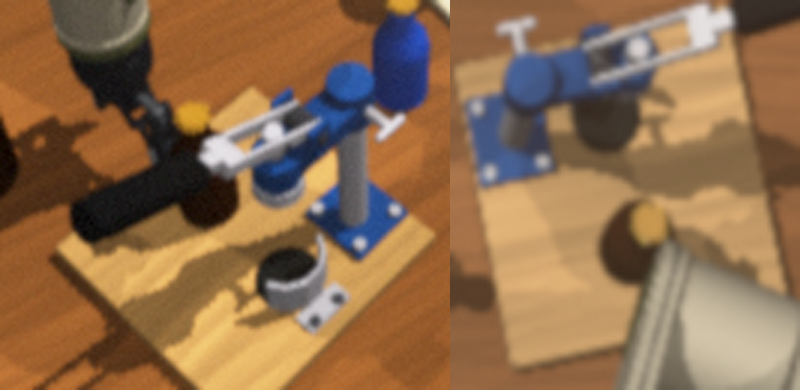

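The bottle is upright again. The open fingertips sit higher than assumed, so I can go lower. I'll feel for the board to bring the contact height down.

>>> {"op": "apply_moves", "data": {
  "series": [
    [1,[0.006,0.001,-0.003],0],
    [1,[0.01,0.0015,-0.005],0],
    [1,[0.01,0.0015,-0.006],0],
    [1,[0.01,0.0015,-0.007],0],
    [1,[0.01,0.0015,-0.008],0]
  ]
}}

```text
time: 10.42
tool_pos: [382.8, -86.3, 18.4]
tcp_rot: [-179.9, -0.4, 98.8]
ft_force: [-1.6, -0.7, 0.8]
finger_gap: 85.8
```

>>> {"op": "apply_moves", "data": {
  "series": [
    [1,[0,0,-0.001],0],
    [1,[0,0,-0.002],0],
    [1,[0,0,-0.003],0],
    [1,[0,0,-0.004],0]
  ]
}}

```text
time: 10.92
tool_pos: [383.0, -86.4, 15.7]
tcp_rot: [-179.9, -0.4, 98.8]
ft_force: [-18.3, 2.8, 31.5]
finger_gap: 85.7
```

>>> {"op": "apply_moves", "data": {
  "series": [
    [1,[0,0,0.0025],0],
    [1,[0.002,0.0003,0.0025],0],
    [1,[0.005,0.001,0.0025],0],
    [1,[0.008,0.001,0.0025],0],
    [1,[0.011,0.0015,0.0025],0]
  ]
}}

```text
time: 11.55
tool_pos: [394.0, -84.8, 18.0]
tcp_rot: [-179.9, -0.4, 98.8]
ft_force: [-5.0, -0.2, 3.3]
finger_gap: 85.4
```

```bash
python3 z.py b3
```

```text
11.65 [394.4 -84.9  18.1] [-179.9   -0.4   98.8] [-1.4  0.3 -0.2] 85.52039078232146
```

View pics/b3.png

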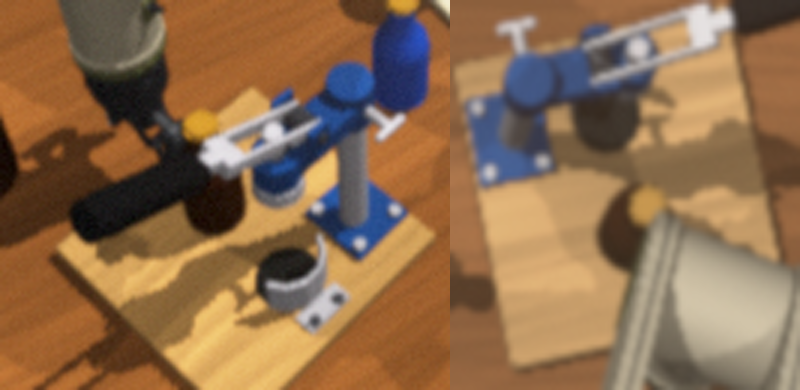

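Now it slides upright: the foot and cap moved together (cap at scene (217,257), foot at (221,293)). I'll check the lateral position, then continue.

```bash
cat > loc.py <<'E'
import sys
from h import *
import pickle
S=pickle.load(open("s.pkl","rb"))
p=[601.66,-48.,.1959];c,sn=np.cos(p[2]),np.sin(p[2])
a=[float(v) for v in sys.argv[1:]]
for n,uv in(("top",(300+a[0]/3.889-.4,165+a[1]/4.333-.4)),("scene",(150+a[2]/3-.33,215+a[3]/3-.33))):
    X=atz(S[n],uv,171);d=X[:2]-p[:2];print(n,X.round(1),(c*d[0]+sn*d[1]).round(1),(-sn*d[0]+c*d[1]).round(1))
E
python3 loc.py 197 199 201 125; python3 loc.py 200 222 193 117
```

```text
top [504.1 -63.7 171. ] -98.8 3.6
scene [501.9 -64.9 171. ] -101.1 2.8
top [486.4 -65.8 171. ] -116.5 5.0
scene [490.4 -66.2 171. ] -112.7 3.8
```

>>> {"op": "apply_moves", "data": {
  "series": [
    [1,[0.002,0.0003,0],0],
    [1,[0.005,0.0007,0],0],
    [1,[0.008,0.0012,0],0],
    [1,[0.012,0.0018,0],0],
    [1,[0.016,0.0024,0],0]
  ]
}}

```text
time: 12.28
tool_pos: [410.8, -82.5, 18.2]
tcp_rot: [-179.9, -0.4, 98.8]
ft_force: [-4.8, -1.2, 2.2]
finger_gap: 85.1
```

```bash
python3 z.py b4
```

```text
12.38 [411.2 -82.5  18.3] [-180.    -0.4   98.8] [-2.4  0.3 -0.3] 85.23040776595313
```

View pics/b4.png

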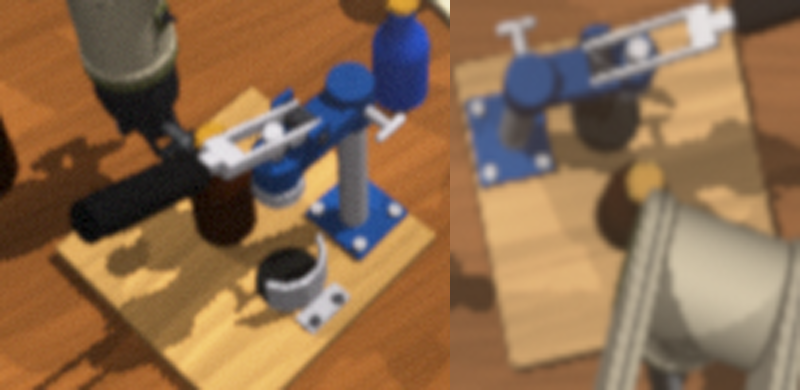

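Still sliding upright: the foot bottom is now at (225,245) in the zoomed picture. Continuing.

>>> {"op": "apply_moves", "data": {
  "series": [
    [1,[0.002,0.0003,0],0],
    [1,[0.005,0.0007,0],0],
    [1,[0.009,0.0013,0],0],
    [1,[0.013,0.002,0],0],
    [1,[0.017,0.0025,0],0]
  ]
}}

```text
time: 13.0
tool_pos: [428.5, -80.0, 18.3]
tcp_rot: [-180.0, -0.4, 98.8]
ft_force: [-4.8, 0.4, 2.6]
finger_gap: 85.1
```

```bash
python3 loc.py 194 181 212 135; python3 z.py b5
```

```text
top [518.  -61.6 171. ] -84.7 3.0
scene [516.7 -62.5 171. ] -86.1 2.3
13.1 [428.8 -80.   18.4] [180.   -0.4  98.8] [-2.1 -0.8 -0.3] 85.04014002754295
```

View pics/b5.png

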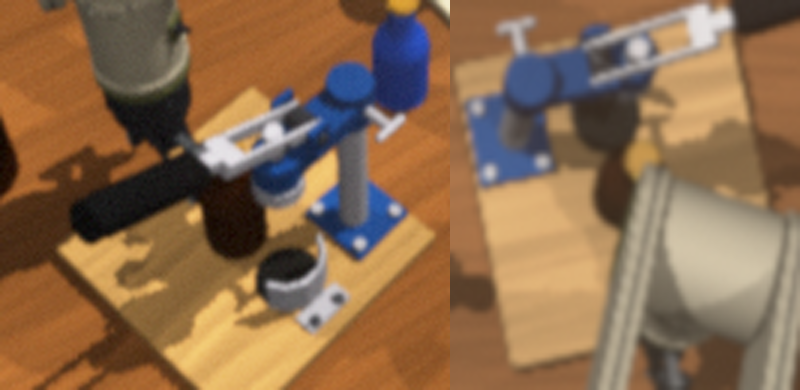

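>>> {"op": "apply_moves", "data": {
  "series": [
    [1,[0.002,0.0003,0],0],
    [1,[0.006,0.001,0],0],
    [1,[0.01,0.0015,0],0],
    [1,[0.015,0.0022,0],0],
    [1,[0.02,0.003,0],0]
  ]
}}

```text
time: 13.72
tool_pos: [449.2, -77.0, 18.4]
tcp_rot: [180.0, -0.4, 98.8]
ft_force: [-4.8, -1.0, 3.0]
finger_gap: 85.3
```

```bash
python3 z.py b6
```

```text
13.82 [449.6 -77.   18.5] [179.9  -0.3  98.8] [-1.8 -0.3 -0.7] 85.39974892411199
```

View pics/b6.png

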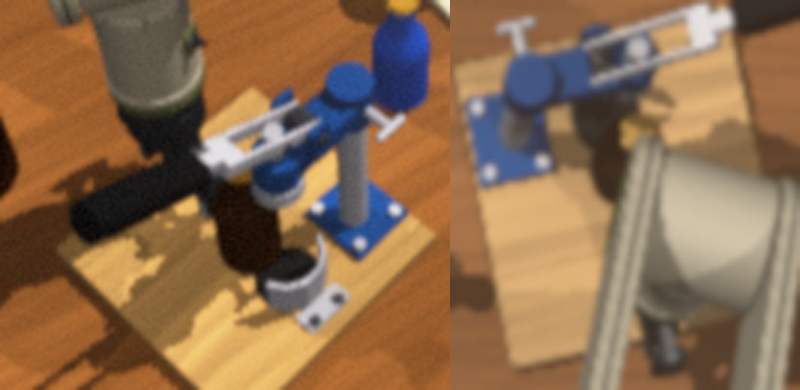

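>>> {"op": "apply_moves", "data": {
  "series": [
    [1,[0.002,0.0003,0],0],
    [1,[0.006,0.001,0],0],
    [1,[0.01,0.0015,0],0],
    [1,[0.015,0.0025,0],0],
    [1,[0.02,0.003,0],0]
  ]
}}

```text
time: 14.45
tool_pos: [470.0, -73.9, 18.6]
tcp_rot: [179.9, -0.3, 98.8]
ft_force: [-4.4, -0.3, 1.2]
finger_gap: 85.3
```

```bash
python3 z.py b7
```

```text
14.55 [470.5 -73.9  18.7] [179.9  -0.3  98.8] [-1.7 -1.2  0.5] 85.4184016838755
```

View pics/b7.png

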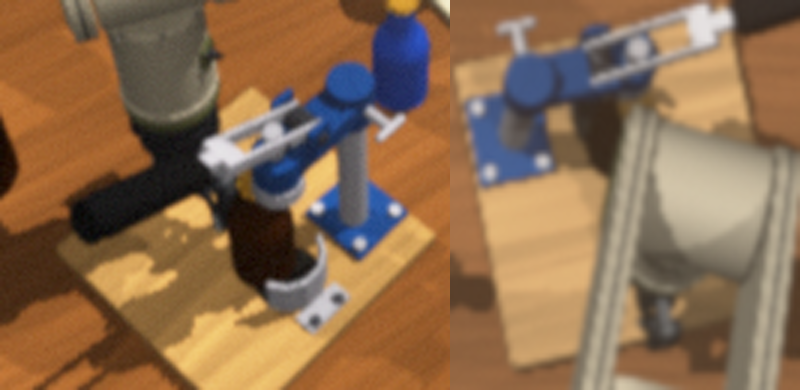

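>>> {"op": "apply_moves", "data": {
  "series": [
    [1,[0.002,0.0004,0],0],
    [1,[0.005,0.001,0],0],
    [1,[0.008,0.0015,0],0],
    [1,[0.012,0.002,0],0],
    [1,[0.016,0.003,0],0]
  ]
}}

```text
time: 15.18
tool_pos: [486.7, -70.9, 18.7]
tcp_rot: [179.9, -0.3, 98.8]
ft_force: [-4.2, -0.9, 2.3]
finger_gap: 85.2
```

>>> {"op": "apply_moves", "data": {
  "series": [
    [1,[0.002,0.0004,0],0],
    [1,[0.004,0.0008,0],0],
    [1,[0.006,0.0012,0],0]
  ]
}}

```text
time: 15.55
tool_pos: [491.8, -69.4, 18.3]
tcp_rot: [-180.0, -0.4, 98.8]
ft_force: [-11.1, 0.6, 3.1]
finger_gap: 85.3
```

```bash
python3 z.py b8
```

```text
15.65 [491.7 -69.3  18.1] [-180.    -0.4   98.8] [-8.1  0.3  2.8] 85.31786226093205
```

View pics/b8.png

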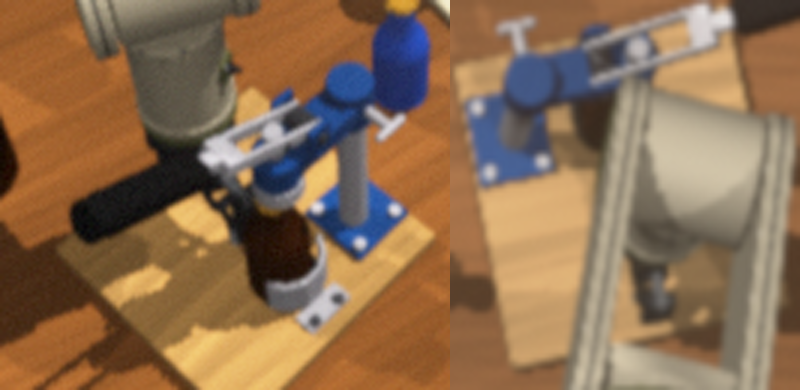

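Force has risen to 11 N, so the bottle is touching the saddle. I'll nudge it a little further to make sure it's seated.

>>> {"op": "apply_moves", "data": {
  "series": [
    [1,[0.001,0.0002,0],0],
    [1,[0.0025,0.0005,0],0],
    [1,[0.004,0.0008,0],0]
  ]
}}

```text
time: 16.02
tool_pos: [492.5, -67.8, 17.2]
tcp_rot: [-179.6, -0.5, 98.9]
ft_force: [-28.0, 1.7, 18.3]
finger_gap: 85.4
```

```bash
python3 - <<'E'
from bench import *
import cv2,numpy as np
from h import *
s=optics.snapshot("scene");a=s["color"][255:335,215:285]
S=[601.66,-48.]
im=cv2.resize(a,None,fx=7,fy=7,interpolation=cv2.INTER_CUBIC)
for z in(18,68,164,171):
    u=(P(s,[S[0],S[1],z])[0]-[215,255]+.5)*7;cv2.drawMarker(im,(int(u[0]),int(u[1])),(0,255,0),0,12)
cv2.imwrite("pics/b9.png",im);st=sense();print(st["tool_pos"],st["ft_force"])
E
```

```text
[492.47647452 -67.71080556  17.19987436] [-23.2027044    1.36376902  13.73535319]
```

View pics/b9.png

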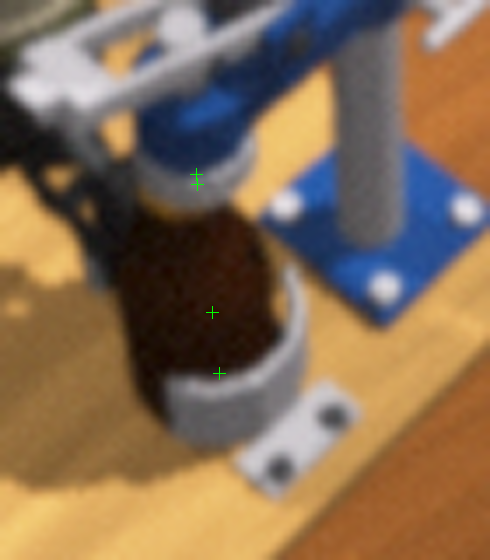

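Now 28 N, firmly against something. I'll back off and check the seating from a clear view.

>>> {"op": "apply_moves", "data": {
  "series": [
    [1,[-0.004,-0.001,0.001],0],
    [1,[-0.02,-0.004,0.002],0],
    [1,[-0.06,-0.01,0.01],0],
    [1,[-0.1,-0.016,0.05],0],
    [1,[-0.13,-0.02,0.09],0]
  ]
}}

```text
time: 16.7
tool_pos: [361.3, -87.6, 107.8]
tcp_rot: [-179.6, -0.5, 98.9]
ft_force: [0.9, -0.4, 1.0]
finger_gap: 85.4
```

```bash
cat > seat.py <<'E'
import sys
from bench import *
from h import *
o=[]
p=[601.66,-48.,.1959];c,sn=np.cos(p[2]),np.sin(p[2])
L=lambda x,y,z:[p[0]+c*x-sn*y,p[1]+sn*x+c*y,z]
for n,(x0,x1,y0,y1) in(("scene",(215,285,255,335)),("top",(315,385,165,245))):
    s=optics.snapshot(n);im=cv2.resize(s["color"][y0:y1,x0:x1],None,fx=5.6,fy=5.6,interpolation=cv2.INTER_CUBIC);im2=im.copy()
    for z,col in((18,(0,255,0)),(68,(0,255,255)),(171,(255,255,0))):
        r_=30 if z<100 else 15.5
        t=np.linspace(0,2*np.pi,40);pts=(P(s,[L(r_*np.cos(a),r_*np.sin(a),z) for a in t])-[x0,y0]+.5)*5.6
        cv2.polylines(im2,[pts.astype(int)],True,col,1)
    o.append(np.hstack([im,im2]) if n=="scene" else im2)
cv2.imwrite(f"pics/{sys.argv[1]}.png",o[0]);cv2.imwrite(f"pics/{sys.argv[1]}t.png",o[1])
E
python3 seat.py d1
```

```text
(no output)
```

View pics/d1.png

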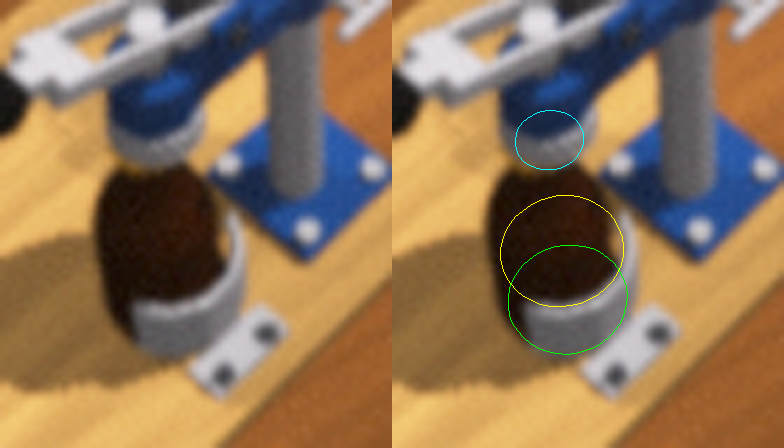

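View pics/d1t.png

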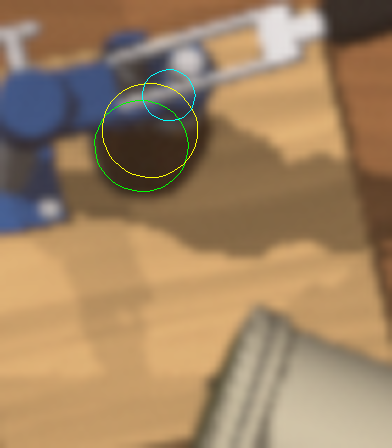

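The bottle is upright and almost home, but about 2 mm to the -y side. It's caught on the saddle's -y lip, with wood showing between bottle and saddle on the +y side at crop (222,240). I'll come back in with the push direction turned 20° towards +y.

>>> {"op": "apply_moves", "data": {
  "series": [
    [1,[0.02,-0.005,0],0.1],
    [1,[0.055,-0.012,0],0.2],
    [1,[0.09,-0.02,-0.02],0.3],
    [1,[0.115,-0.027,-0.05],0.39],
    [1,[0.125,-0.028,-0.07],0.39]
  ]
}}

```text
time: 17.42
tool_pos: [490.8, -117.4, 40.7]
tcp_rot: [179.9, -0.2, 121.3]
ft_force: [0.7, -0.0, 0.2]
finger_gap: 85.4
```

>>> {"op": "apply_moves", "data": {
  "series": [
    [1,[0,0,-0.01],0],
    [1,[0,0,-0.016],0],
    [1,[0,0,-0.019],0],
    [1,[0,0,-0.019],0]
  ]
}}

```text
time: 17.92
tool_pos: [491.0, -117.5, 22.2]
tcp_rot: [179.8, -0.2, 121.3]
ft_force: [0.1, -0.2, 0.1]
finger_gap: 85.5
```

```bash
python3 z.py d2
```

```text
18.02 [ 491.3 -117.6   22.5] [179.8  -0.2 121.3] [ 0.3 -0.3 -0.2] 85.35240004199315
```

View pics/d2.png

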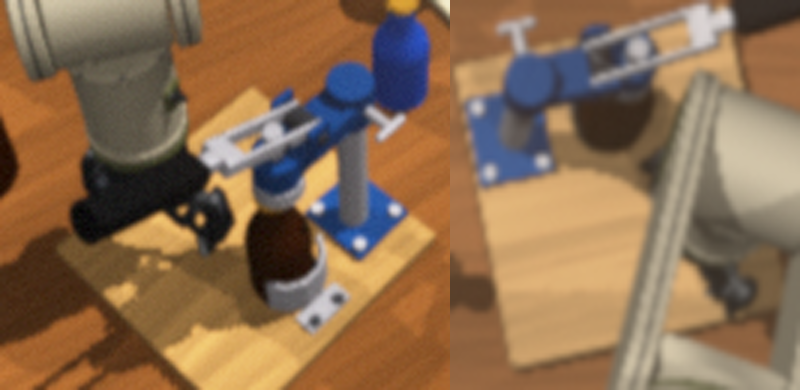

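>>> {"op": "apply_moves", "data": {
  "series": [
    [1,[0.002,0.001,-0.002],0],
    [1,[0.005,0.003,-0.0035],0],
    [1,[0.008,0.005,-0.0035],0],
    [1,[0.011,0.0065,-0.0035],0],
    [1,[0.013,0.008,-0.0035],0]
  ]
}}

```text
time: 18.65
tool_pos: [504.5, -109.4, 19.0]
tcp_rot: [179.8, -0.2, 121.3]
ft_force: [0.1, 0.3, 0.2]
finger_gap: 85.8
```

>>> {"op": "apply_moves", "data": {
  "series": [
    [1,[0.0015,0.001,0],0],
    [1,[0.003,0.002,0],0],
    [1,[0.0045,0.003,0],0]
  ]
}}

```text
time: 19.02
tool_pos: [508.1, -106.7, 19.0]
tcp_rot: [179.9, -0.2, 121.3]
ft_force: [-12.1, -2.6, 8.8]
finger_gap: 85.0
```

>>> {"op": "apply_moves", "data": {
  "series": [
    [1,[0.001,0.001,0],0],
    [1,[0.002,0.0025,0],0]
  ]
}}

```text
time: 19.27
tool_pos: [509.2, -104.9, 19.1]
tcp_rot: [-180.0, -0.2, 121.3]
ft_force: [-8.1, -3.5, 5.8]
finger_gap: 85.3
```

```bash
python3 seat.py d3; python3 z.py d3z
```

```text
19.48 [ 509.4 -104.7   19.1] [-180.    -0.2  121.3] [-5.7 -3.   5.1] 85.3988874720039
```

View pics/d3.png

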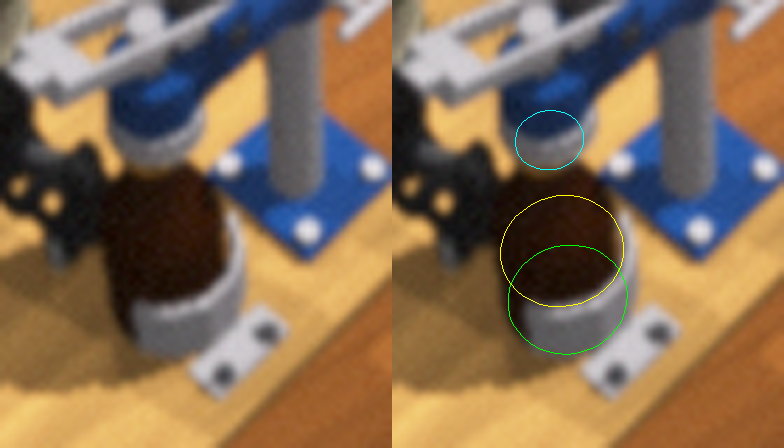

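It moved about 3 mm into the saddle and the gap is nearly closed. Pushing a little more.

>>> {"op": "apply_moves", "data": {
  "series": [
    [1,[0.0015,0.001,0],0],
    [1,[0.003,0.002,0],0],
    [1,[0.0045,0.003,0],0]
  ]
}}

```text
time: 19.85
tool_pos: [511.6, -102.2, 18.9]
tcp_rot: [-179.7, -0.3, 121.3]
ft_force: [-23.4, -8.1, 17.1]
finger_gap: 85.4
```

```bash
python3 seat.py d4
```

```text
(no output)
```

View pics/d4.png

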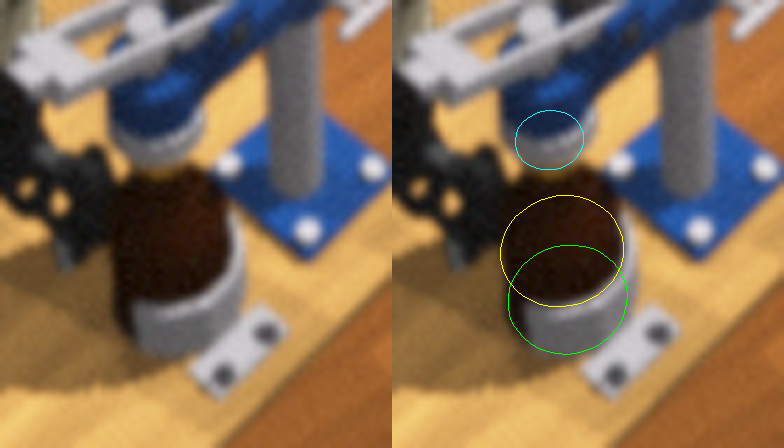

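The gap is closed, the bottle fills the saddle, and the cap shows centred under the bell at (150,168). Backing off, shutting the gripper and heading over the lever grip.

>>> {"op": "apply_moves", "data": {
  "series": [
    [1,[-0.003,-0.002,0],0],
    [1,[-0.015,-0.01,0.001],0],
    [1,[-0.05,-0.03,0.02],-0.1],
    [1,[-0.085,-0.05,0.06],-0.2],
    [1,[-0.1,-0.06,0.11],-0.3]
  ]
}}

```text
time: 20.58
tool_pos: [408.4, -162.5, 128.5]
tcp_rot: [-179.6, -0.5, 103.8]
ft_force: [0.9, -0.1, -0.4]
finger_gap: 85.6
```

>>> {"op": "apply_moves", "data": {
  "series": [
    [0,[0,0,0.06],-0.05],
    [0,[0,0,0.12],-0.05],
    [0,[0,0,0.18],-0.05],
    [0,[0,0,0.24],-0.05],
    [0,[0.01,0,0.265],-0.05]
  ]
}}

```text
time: 21.2
tool_pos: [418.6, -163.2, 398.1]
tcp_rot: [-179.9, -0.2, 100.9]
ft_force: [-0.3, -0.4, -1.1]
finger_gap: 0.0
```

```bash
python3 seat.py e1; python3 look.py e2
```

```text
21.45 [ 417.8 -162.5  392. ] [-179.5   -0.5  101. ] [ 0.1  0.3 -0.3] 0.291229736903038
```

View pics/e1.png

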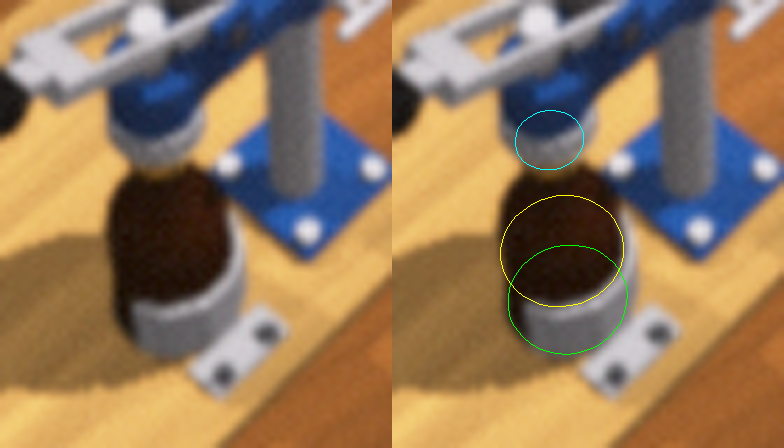

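View pics/e2.png

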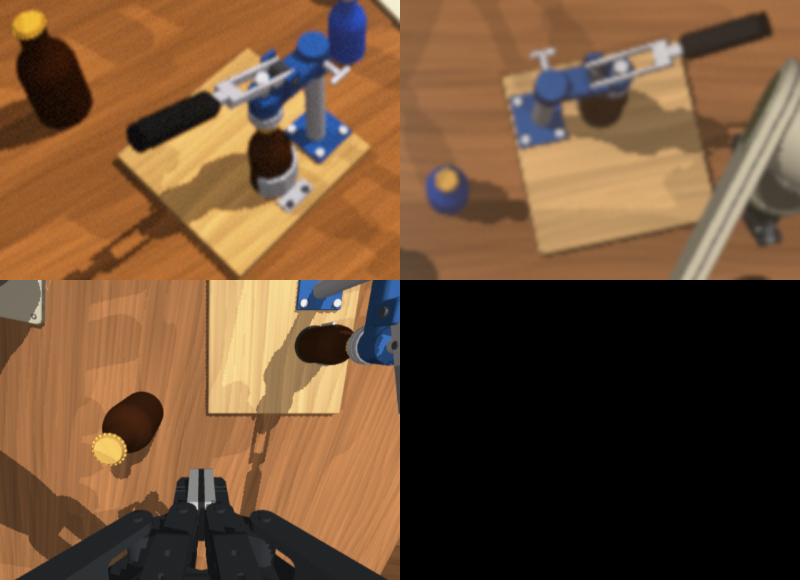

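The bottle is upright, centred in the saddle (column 170, expected 166–170), and the cap is under the bell. Moving over the lever grip.

>>> {"op": "apply_moves", "data": {
  "series": [
    [0,[0.05,-0.001,0.005],0],
    [0,[0.1,-0.003,0.005],0],
    [0,[0.15,-0.004,0.005],0],
    [0,[0.195,-0.005,0],0],
    [0,[0.207,-0.005,-0.01],0]
  ]
}}

```text
time: 22.08
tool_pos: [625.7, -167.2, 377.8]
tcp_rot: [-179.2, -0.7, 101.0]
ft_force: [-0.6, 0.8, -0.2]
finger_gap: 0.1
```

```bash
python3 look.py e3
```

```text
22.225 [ 623.7 -167.4  379.5] [-179.3   -0.7  101. ] [-0.3  0.5  1. ] 0.1685472978304376
```

View pics/e3.png

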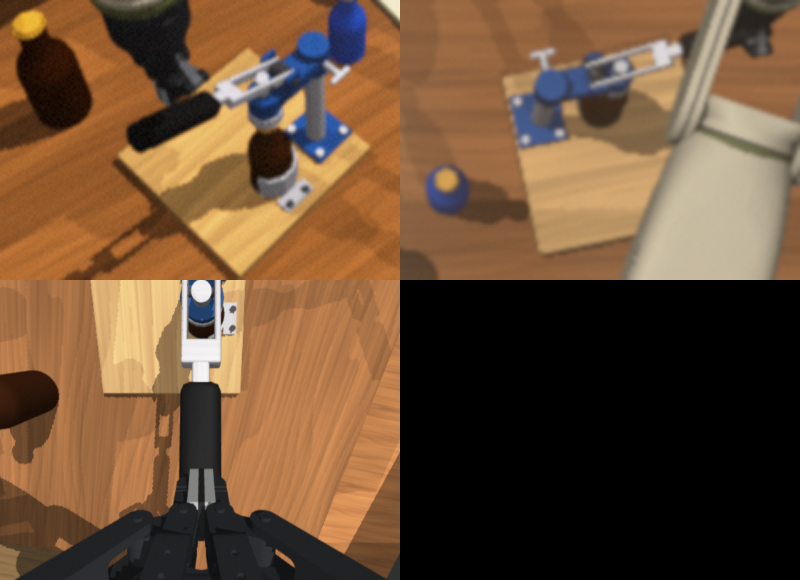

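The wrist view shows the shut fingers centred over the black grip at (201,480). Pressing down now.

>>> {"op": "apply_moves", "data": {
  "series": [
    [0,[0,0,-0.01],0],
    [0,[0,0,-0.02],0],
    [0,[0,0,-0.028],0],
    [0,[0.001,0,-0.036],0],
    [0,[0.002,0,-0.044],0]
  ]
}}

```text
time: 22.85
tool_pos: [625.8, -167.6, 335.8]
tcp_rot: [-179.3, -0.6, 101.0]
ft_force: [-0.8, -0.7, 3.6]
finger_gap: -0.1
```

>>> {"op": "apply_moves", "data": {
  "series": [
    [0,[0,0,-0.008],0],
    [0,[0,0,-0.016],0],
    [0,[0,0,-0.024],0],
    [0,[0,0,-0.032],0],
    [0,[0,0,-0.04],0]
  ]
}}

```text
time: 23.48
tool_pos: [625.9, -167.8, 295.4]
tcp_rot: [-179.3, -0.6, 101.0]
ft_force: [-0.5, -2.9, 4.7]
finger_gap: -0.3
```

```bash
python3 look.py e4
```

```text
23.625 [ 625.6 -167.3  294.9] [-179.3   -0.7  101. ] [0.1 0.2 3.2] -0.06484088991195526
```

View pics/e4.png

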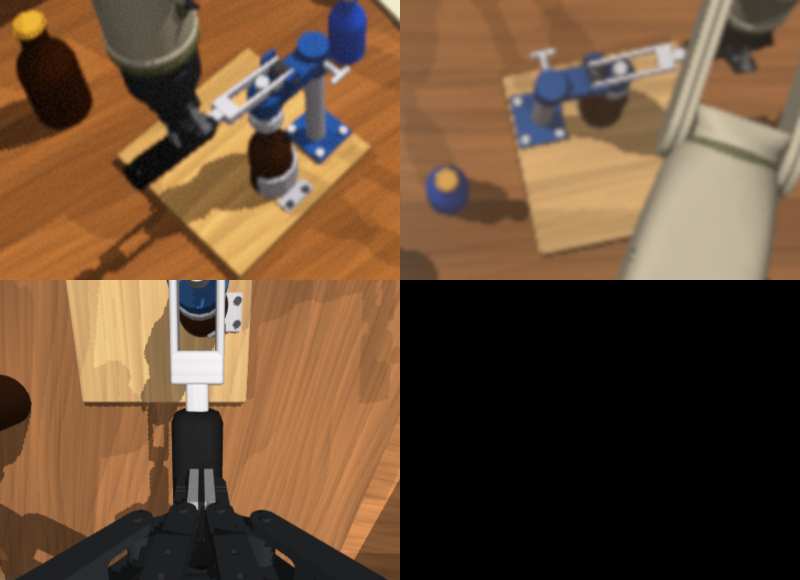

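>>> {"op": "apply_moves", "data": {
  "series": [
    [0,[-0.001,0,-0.008],0],
    [0,[-0.002,0,-0.016],0],
    [0,[-0.002,0,-0.024],0],
    [0,[-0.002,0,-0.032],0],
    [0,[-0.002,0,-0.04],0]
  ]
}}

```text
time: 24.25
tool_pos: [623.9, -168.0, 255.2]
tcp_rot: [-179.3, -0.6, 100.9]
ft_force: [1.9, -3.5, 6.5]
finger_gap: 0.1
```

>>> {"op": "apply_moves", "data": {
  "series": [
    [0,[0,0,-0.006],0],
    [0,[0,0,-0.012],0],
    [0,[0,0,-0.017],0]
  ]
}}

```text
time: 24.62
tool_pos: [623.7, -166.9, 238.2]
tcp_rot: [-179.3, -0.7, 101.0]
ft_force: [-0.9, 4.0, 6.5]
finger_gap: -0.1
```

```bash
python3 look.py e5
```

```text
24.775 [ 623.7 -166.8  237.9] [-179.3   -0.7  101. ] [1.  2.  6.6] -0.033767723035254146
```

View pics/e5.png

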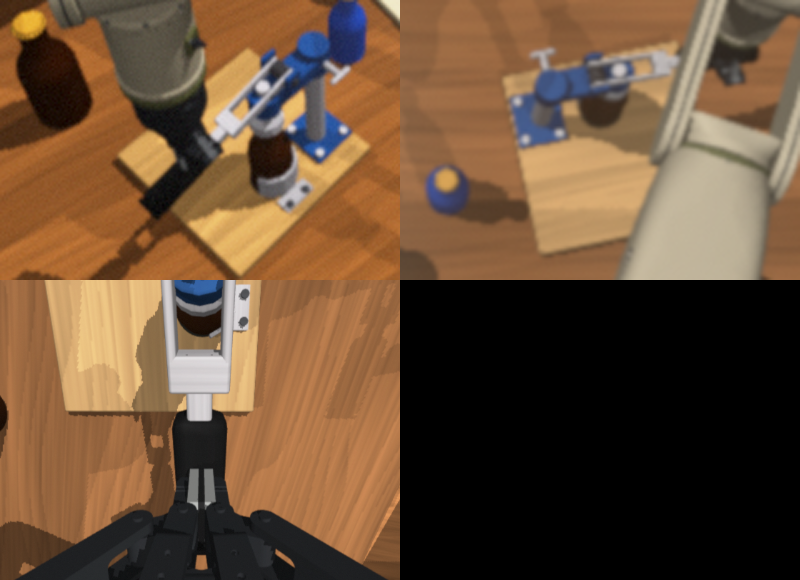

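The bell is coming down over the cap and the force is 6.6 N. Now small steps.

>>> {"op": "apply_moves", "data": {
  "series": [
    [0,[0,0,-0.003],0],
    [0,[0,0,-0.006],0],
    [0,[0,0,-0.009],0]
  ]
}}

```text
time: 25.15
tool_pos: [623.7, -165.7, 230.9]
tcp_rot: [-179.4, -0.7, 101.0]
ft_force: [-6.0, 5.5, 16.7]
finger_gap: -0.1
```

>>> {"op": "apply_moves", "data": {
  "series": [
    [0,[0,0,-0.003],0],
    [0,[0,0,-0.006],0],
    [0,[0,0,-0.009],0]
  ]
}}

```text
time: 25.52
tool_pos: [623.7, -164.8, 224.3]
tcp_rot: [-179.4, -0.8, 101.1]
ft_force: [-4.8, 3.2, 17.3]
finger_gap: -0.1
```

```bash
python3 look.py e6
```

```text
25.675 [ 623.7 -164.7  224. ] [-179.4   -0.8  101.1] [-5.   3.5 14.7] 0.021975339147034447
```

View pics/e6.png

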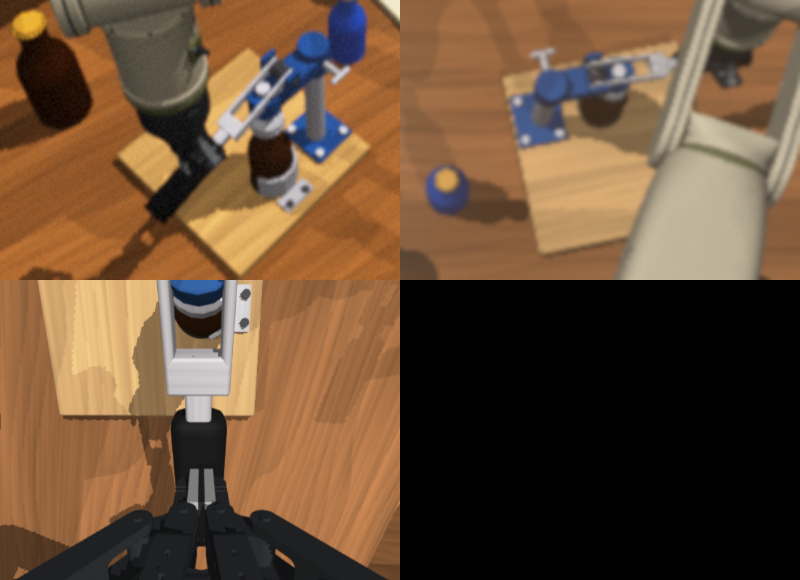

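Cap contact came at about z 233 and it is pressing at 15–17 N, as described. Continuing to the home position.

>>> {"op": "apply_moves", "data": {
  "series": [
    [0,[0,0,-0.003],0],
    [0,[0,0,-0.006],0],
    [0,[0,0,-0.009],0]
  ]
}}

```text
time: 26.05
tool_pos: [624.1, -164.0, 217.5]
tcp_rot: [-179.5, -0.8, 101.1]
ft_force: [-5.4, 2.5, 17.5]
finger_gap: -0.0
```

>>> {"op": "apply_moves", "data": {
  "series": [
    [0,[0,0,-0.003],0],
    [0,[0,0,-0.006],0]
  ]
}}

```text
time: 26.3
tool_pos: [624.3, -163.5, 214.3]
tcp_rot: [-179.6, -0.8, 101.1]
ft_force: [-4.9, 3.3, 17.6]
finger_gap: -0.3
```

>>> {"op": "apply_moves", "data": {
  "series": [
    [0,[0,0,-0.004],0],
    [0,[0,0,-0.007],0]
  ]
}}

```text
time: 26.55
tool_pos: [624.7, -163.2, 211.1]
tcp_rot: [-179.8, -0.8, 101.2]
ft_force: [-8.4, 0.7, 29.1]
finger_gap: -0.0
```

>>> {"op": "apply_moves", "data": {
  "series": [
    [0,[0,0,-0.004],0],
    [0,[0,0,-0.006],0]
  ]
}}

```text
time: 26.8
tool_pos: [625.3, -163.4, 210.0]
tcp_rot: [-180.0, -0.6, 101.2]
ft_force: [-11.6, 1.4, 31.6]
finger_gap: -0.1
```

>>> {"op": "apply_moves", "data": {
  "series": [
    [0,[0,0,-0.004],0],
    [0,[0,0,-0.005],0]
  ]
}}

```text
time: 27.05
tool_pos: [625.8, -163.7, 209.8]
tcp_rot: [179.9, -0.5, 101.2]
ft_force: [-10.8, 0.8, 31.0]
finger_gap: 0.2
```

```bash
python3 seat.py f1; python3 - <<'E'
from bench import *;s=sense();print(s["tool_pos"],s["ft_force"])
E
```

```text
[ 625.80534006 -163.79254346  210.00330153] [-11.16748246   1.45735315  29.16215146]
```

View pics/f1.png

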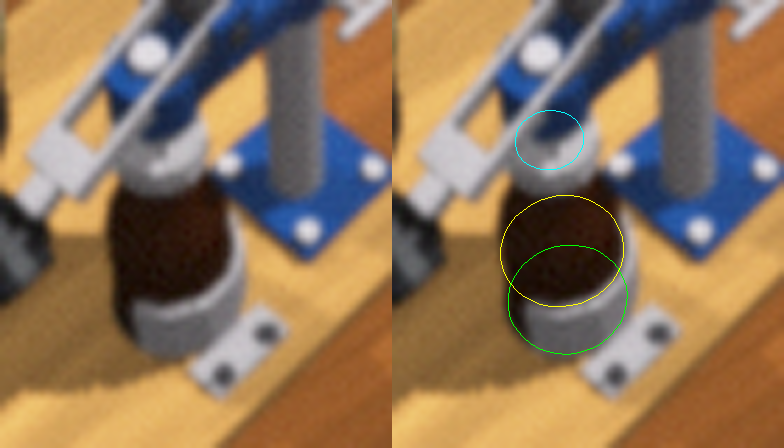

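It has reached a firm stop: the force stepped from 17 to 31 N and z stalled at 210, the predicted home position. Now easing up slowly at about 50 mm/s.

>>> {"op": "apply_moves", "data": {
  "series": [
    [0,[0,0,0.003],0],
    [0,[0,0,0.008],0],
    [0,[0,0,0.014],0],
    [0,[0,0,0.02],0],
    [0,[0,-0.001,0.026],0]
  ]
}}

```text
time: 27.78
tool_pos: [625.9, -165.7, 236.4]
tcp_rot: [179.9, -0.4, 101.1]
ft_force: [2.2, -5.6, 5.6]
finger_gap: 0.0
```

>>> {"op": "apply_moves", "data": {
  "series": [
    [0,[0,0,0.006],0],
    [0,[0,0,0.012],0],
    [0,[0,0,0.018],0],
    [0,[0,0,0.024],0],
    [0,[0,-0.001,0.03],0]
  ]
}}

```text
time: 28.4
tool_pos: [625.7, -165.7, 266.5]
tcp_rot: [179.9, -0.5, 101.2]
ft_force: [-0.2, 2.4, 3.0]
finger_gap: -0.1
```

```bash
python3 look.py g1
```

```text
28.55 [ 625.8 -165.8  266.7] [179.9  -0.5 101.2] [-0.2  2.2  4.2] -0.04913119844415103
```

View pics/g1.png

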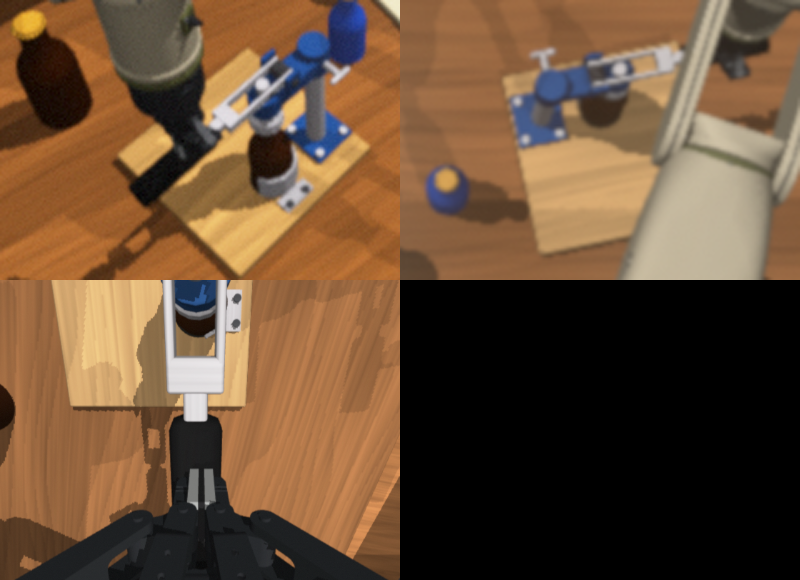

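The lever follows the fingers, and the bottle stays standing. Continuing up, re-centring slightly.

>>> {"op": "apply_moves", "data": {
  "series": [
    [0,[-0.001,0,0.006],0],
    [0,[-0.002,0,0.012],0],
    [0,[-0.003,0,0.018],0],
    [0,[-0.003,0,0.024],0],
    [0,[-0.003,-0.001,0.03],0]
  ]
}}

```text
time: 29.18
tool_pos: [622.6, -166.6, 296.9]
tcp_rot: [179.9, -0.5, 101.2]
ft_force: [-0.3, 1.7, 1.7]
finger_gap: 0.1
```

>>> {"op": "apply_moves", "data": {
  "series": [
    [0,[0,0,0.006],0],
    [0,[0,0,0.012],0],
    [0,[0,0,0.018],0],
    [0,[0,0,0.024],0],
    [0,[0,0,0.03],0]
  ]
}}

```text
time: 29.8
tool_pos: [622.5, -166.7, 327.2]
tcp_rot: [179.9, -0.5, 101.2]
ft_force: [-0.7, 1.7, 1.0]
finger_gap: 0.2
```

>>> {"op": "apply_moves", "data": {
  "series": [
    [0,[0,0,0.004],0],
    [0,[0,0,0.008],0],
    [0,[0,0,0.012],0],
    [0,[0,0,0.016],0],
    [0,[0,0,0.02],0]
  ]
}}

```text
time: 30.42
tool_pos: [622.5, -166.7, 347.4]
tcp_rot: [179.9, -0.5, 101.2]
ft_force: [0.3, -0.7, -0.1]
finger_gap: 0.0
```

```bash
python3 look.py g2
```

```text
30.575 [ 622.6 -167.   347.4] [179.9  -0.5 101.2] [-0.8 -0.3  0.1] -0.07578060555263197
```

View pics/g2.png

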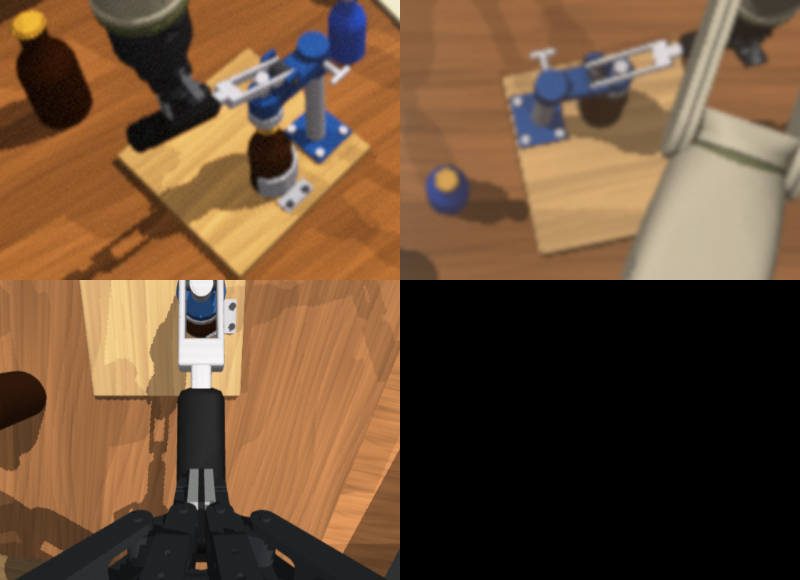

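The lever is back at rest. The force has dropped to zero and the grip is where it started, at about (130–215, 100–140). Lifting and retreating.

>>> {"op": "apply_moves", "data": {
  "series": [
    [0,[0,0,0.015],0],
    [0,[0,0,0.045],0],
    [0,[-0.03,0,0.06],0],
    [0,[-0.08,0,0.06],0],
    [0,[-0.13,0,0.06],0]
  ]
}}

```text
time: 31.2
tool_pos: [491.5, -167.0, 408.7]
tcp_rot: [179.8, -0.4, 101.2]
ft_force: [-0.4, 0.2, 1.6]
finger_gap: 0.1
```

>>> {"op": "apply_moves", "data": {
  "series": [
    [0,[-0.03,-0.02,0],0],
    [0,[-0.06,-0.05,0],0],
    [0,[-0.08,-0.08,0],0],
    [0,[-0.08,-0.08,0],0],
    [0,[-0.08,-0.08,0],0]
  ]
}}

```text
time: 31.82
tool_pos: [411.7, -246.9, 409.4]
tcp_rot: [179.8, -0.4, 101.2]
ft_force: [-0.0, 0.0, 0.1]
finger_gap: -0.2
```

```bash
python3 seat.py h1; python3 - <<'E'
from bench import *
from h import *
a=optics.snapshot("scene");b=optics.snapshot("top")
cv2.imwrite("pics/h2.png",np.hstack([a["color"][100:420,80:480],b["color"][100:420,80:480]]))
import pickle;S=pickle.load(open("s.pkl","rb"))
for n,s in(("scene",a),("top",b)):
  for q in("jug","tumbler","eggcup","plate"):
    o=[np.round(w(x,spotter.search_frame(x,q)[0]["xyz"])) for x in (s,) if spotter.search_frame(x,q)]
    print(n,q,o)
  d=cv2.absdiff(s["color"],S[n]["color"]).max(2)
  reg=d[125:275,265:480] if n=="scene" else d[155:310,90:252]
  print(n,"changed px drainer",(reg>40).sum())
E
```

```text
scene jug [array([419., 537., 117.])]
scene tumbler [array([398., 333., 117.])]
scene eggcup [array([580., 340.,  55.])]
scene plate []
scene changed px drainer 5
top jug [array([387., 544., 178.])]
top tumbler [array([394., 355.,  64.])]
top eggcup [array([ 613., -132.,  311.])]
top plate [array([627., 551.,  28.])]
top changed px drainer 0
```

View pics/h1.png

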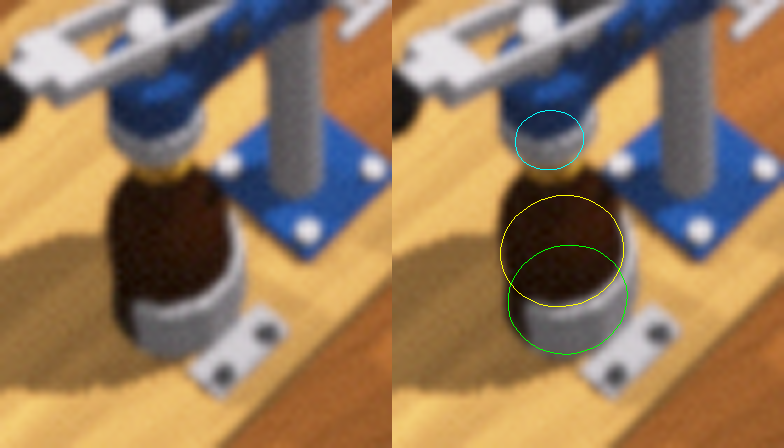

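View pics/h2.png

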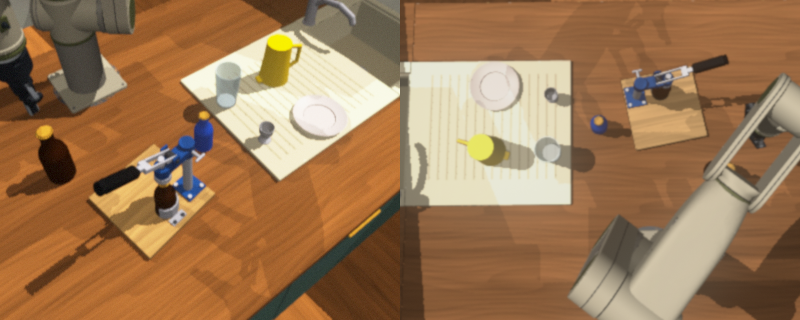

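The cap now sits lower, with more brass showing under the bell at (160,172). The bottle is upright in the saddle, the lever is at rest, and the drainer is unchanged. Handing in.

```bash
python3 -c "
from bench import hand_in
print(hand_in())"
```

```text
the job is handed in; nothing more can be done
None
```

The small brown bottle is capped and standing upright in the saddle, and I handed the job in at about 33 s of the 69 s allowed.

**What I did**
- I pushed the bottle low along the board into the saddle. I then pressed the lever down to a firm stop and eased it back up at about 50 mm/s (around 0.3 rad/s).
- The force at the grip rose from about 7 N to 17 N when the bell met the cap. It then stepped to about 31 N with the tool stalled at 210 mm, where I had worked out the home position to be.

**What went wrong on the way**
- My first 20 N neck grip slipped, and the bottle moved only about 16 mm.
- One push was too high and tilted the bottle, so I eased it back upright and pushed lower.
- The bottle then caught on one end of the saddle until I pushed again at an angle.
- The fingertips touched the board once, at about 31 N.

**Last checks**
- **Bottle:** it is upright and centred in the saddle to within the picture's accuracy.
- **Cap:** it sits visibly lower than before. I judged it fully home from force, stop height and picture, since the cap travel could not be read directly.
- **Lever:** it is back at its rest position and the robot is clear of everything.
- **Drainer:** the before-and-after pictures are practically identical (0 and 5 pixels changed). One detector reading was wrong: in the top view it placed the egg cup on the lever grip. The scene view and the unchanged picture show the egg cup in place.

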